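# Vent the mini cask and hold its tap open

## Task

Vent the small steel cask and open its tap: with the wooden mallet in the gripper, knock the vent pin on top of the cask down until it clicks and stays down, without touching the pin with the gripper. Stand or lay the mallet back on the bare counter and let go of it, then press the tap's sprung lever down with the fingers, past its first two notches to the third and last (fully open), and finish while still holding it there, since it springs shut when let go. Leave the glass standing under the spout, and do not shift or tip the other things on the counter.

Things in the scene. Friction and masses are not known exactly. Their poses are not given: they have to be found in the camera images.
- cask: 5 litre steel mini cask, a can 160 mm across and 250 mm long, lying on a dark wooden stand that is fixed to the counter. Origin: counter level under the middle of the cask; +x runs along the cask from the tap end to the plain end, z up. The cask's top is at height 270 mm, its axis at 190 mm. At the tap end, fixed to the stand, a black drip tray 150 x 150 mm, 16 mm high, centred at x = -185 mm.
- vent_top (a point): Centre of the flat top of the vent pin's steel head (24 mm across), on top of the cask in a round black rubber seat (42 mm across, top at height 279 mm), midway along the cask. 297 mm above the counter when up, 285 mm when driven down. It moves with the pin.
- vent_pin (a joint): Vent pin, slides straight down: 0 = up (as it starts), 0.012 m = down, its head on the seat (stop). Its catch is sprung over-centre: it resists with about 8 N at first, springs up again if driven less than halfway, and snaps down and stays there once driven past about 7 mm.
- lever_pad (a point): Centre of the top face of the black paddle (30 mm wide, 44 mm long, 11 mm thick) at the end of the tap's lever. The lever points along the cask's -x, away from the cask; its pivot (level, along the cask's y) lies at x = -185 mm, height 178 mm in the cask frame, 84 mm from the paddle's centre. Shut, the paddle's centre is 216 mm above the counter, at the third notch about 154 mm. It moves with the lever; the steel arm between paddle and pivot is 13 mm wide.
- tap_lever (a joint): Angle of the tap's lever: 0 = shut, pointing 0.40 rad above level; it grows as the paddle is pressed down. Notches that are felt at 0.25, 0.50 and 0.75 rad; the third is fully open, with a stop at 0.80. A spring returns it to 0 from anywhere when let go. Pressing the paddle's centre down takes 4 N to start, about 6.5, 8 and 9.5 N to get over the humps before the first, second and third notch, and about 8 N to stay in the third.
- spout (a point): Lower end of the tap's spout, straight below the lever's pivot, 115 mm above the counter.
- mallet: Wooden mallet, about 0.35 kg. Origin: centre of the face on which it stands (the struck face, 64 mm across). Its head is an upright barrel 72 mm across and 80 mm high along z; its handle, 22 mm wide (y), 26 mm high (z), runs level along its -x, at 40 mm above that face, from the head out to 190 mm from the head's axis. Balance point about 16 mm from the head's axis, towards the handle.
- mallet_grip (a point): Point in the middle of the mallet's handle, 70 mm from the head's axis and 40 mm above the face it stands on; a good place to grip across the 22 mm width (mallet's y).
- mallet_face (a point): Centre of the mallet's lower, striking face.
- glass: Small clear glass, 64 mm across the rim, 88 mm high, standing loose on the drip tray under the spout. Origin: centre of its foot.
- tumbler: Loose clear tumbler, 72 mm across, 100 mm high, on the far part of the counter. Origin: centre of its foot.
- beer_bottle: Loose brown glass bottle, 62 mm across, 220 mm high, on the far part of the counter. Origin: centre of its foot.
- can: Loose drinks can, 66 mm across, 122 mm high, on the far part of the counter. Origin: centre of its foot.
- jigger: Loose steel bar measure, two cones foot to foot, 46 mm across, 80 mm high, on the counter beyond the lever's end. Origin: centre of its foot.
- opener: Loose flat steel bottle opener, 140 x 40 mm, 4 mm thick, lying on the counter. Origin: centre of its underside.
- dish: Loose white bowl, 100 mm across, 35 mm high. Origin: centre of its foot.
Things that resemble listed ones, but are neither listed nor needed, are in the scene too. Leave any pink look-alike of the mallet alone.

How it is judged:
By the outcome, as a careful person would: the job done as asked, in the order asked, and still so for the second after the job is handed in, while the arm keeps its last pose, push and grip.
It also fails if it takes over 64 s, if anything falls off the work surface, if the arm or the gripper's body presses on something with over 40 N, if the wrist force passes 120 N, or if a joint passes its speed limit or range.

## Robot

A 7-joint arm with a two-finger parallel gripper is mounted at the origin on the work surface. World frame = base frame: x ahead of the robot, y to its left, z up, the work surface at z = 0. Lengths are in m, angles in rad, forces in N, time in s.
With the tool pointing down it reaches from about 0.425 to 0.925 m from the base axis. Payload 6.8 kg.
Tool frame: the origin (TCP) lies on the centre line of the jaws, within the pads' length; the fingertips stand 14 mm ahead of it and the grasp point (between the pads) lies 5 mm behind it; z points along the fingers, y is the line along which they close (so a half turn about z gives the same grasp; the last joint's range is limited). The gripper opens to 85 mm and grips with 20 to 120 N. Pads are 22 mm wide; open, the fingers measure 114 mm over their backs; the gripper's body (76 mm by 85 mm) begins 54 mm behind the grasp point. The pads swing forward as they close: fully open they stand 13 mm farther back than shut.
Start: joints at [-1.41, 0.477, 0.022, 1.555, -0.011, 1.109, -0.083], TCP at [0.179, 0.651, 0.245] pointing down, gripper open.
Joint ranges: [-2.96, 2.96], [-0.34, 2.1], [-1.41, 1.46], [0.24, 2.44], [-1.37, 4.51], [0.17, 1.92], [-2.96, 2.96]. Speed limits (rad/s): [2.39, 2.39, 3.14, 3.14, 3.14, 3.14, 3.14].

## Interface

Orientations are given as a rotation vector (axis times angle).
In Python, from cell import arm gives the robot as it stands.
- The arm moves only by the tool drive_tool, never from a script. Its argument "increments" is a list of rows, each a list of 3 entries, a list of its own where there are three numbers: the shift along the world's x, y, z each as a share of 0.2 m, from -1 to 1, then the turn about the world's z as a share of pi/2 rad, from -1 to 1, then the opening, from 0 (shut) to 1 (fully open). In form: [[[x, y, z], spin, grip], ...]. A call has 1 to 5 rows; each row shifts and turns the commanded pose from where the row before left it; what a row does not reach is not made up. A row lasts 1/8 s, in which the tool goes at most 62.5 mm and 10.7 degrees, less where a joint would pass 70% of its speed; a pose out of reach is approached as far as the arm can. A call with a number of a shift or a turn outside -1 to 1 is refused whole. A call with a gripper value outside its range is refused whole. The fingers move at their own pace and stop on an object; the grip force is fixed at half the most. Time passes only in rows, so rows that do not move let the fingers close. It gives the time, the measured TCP pose, the force, the opening and the grip force at its end, in the units of the state.
- arm.read_state(): the state, without advancing time (a new reading comes with each control period).
- arm.capture(name): name is "side" or "top"; returns a dict with "img" (384x512x3 uint8, blue, green, red), "depth" (384x512 float32, m along the optical axis (not along the pixel's ray), 0 where there is no reading), "K" (3x3 intrinsics, pixels), "rvec" (rotation vector, rad) and "tvec" (3), from world to camera coordinates, as OpenCV has them. Camera axes: x right, y down, z forward; pixel columns grow to the right and rows downward; lengths in m; the calibration is good to about 2 mm. A picture is of the moment at which its call begins.
- arm.finish_job(): hands the job in; it is judged then, once.
The state is a dict: "t": time; "qpos": joint angles; "joint_vel": joint speeds; "joint_torque": joint torques, N m; "ee_pos": TCP position; "orientation": TCP orientation; "ft_force": force on the tool from outside, world axes, zero at the start; "ft_torque": the same for the moment, N m; "finger_gap": finger opening in m; "grip_force": force on a finger pad.
Only numpy, scipy, OpenCV 4.12 (cv2) and the standard library are available. Lean on these libraries where they do the work, as an engineer would, in place of code of your own. Each camera call takes 0.05 s, during which the arm holds its last target. There are 200 camera calls.

## Working session

There is one attempt and no reset: what is moved stays moved. The work goes in short steps, Python scripts to look and compute and a tool call to move; the robot and the scene stay as the last step left them, time stands still between calls to the robot, and variables do not carry over. Pictures are saved under pics/ and viewed, at most 10 in all, crops included, and the job is handed in when it is done.

Besides the shell and the picture viewer there is one more tool, called after "Emit:" in YAML: its name, and indented under it one key for each argument. drive_tool: Moves the arm, as the interface text tells. Shift numbers are shares of 0.2 m and turn numbers shares of pi/2 rad, none past 1 either way. Its arguments: {"type":"object","properties":{"increments":{"type":"array"}},"required":["increments"]}

```bash
mkdir -p pics; cat > h.py <<'E'
import numpy as np, cv2
from cell import arm
def cap(n,name):
    c=arm.capture(n); np.savez(name+'.npz',**c); cv2.imwrite(f'pics/{name}.png',c['img']); return c
def load(name): return dict(np.load(name+'.npz'))
def w(c,u,v,d=None):
    if d is None:
        p=c['depth'][int(v)-1:int(v)+2,int(u)-1:int(u)+2]; d=np.median(p[p>0]) if (p>0).any() else np.nan
    R=cv2.Rodrigues(c['rvec'])[0]
    return R.T@(np.linalg.inv(c['K'])@[u,v,1]*d-c['tvec'].ravel())
def onz(c,u,v,z):
    R=cv2.Rodrigues(c['rvec'])[0]; o=-R.T@c['tvec'].ravel(); r=R.T@np.linalg.inv(c['K'])@[u,v,1]
    return o+r*(z-o[2])/r[2]
def px(c,P):
    return cv2.projectPoints(np.array(P,float).reshape(-1,3),c['rvec'],c['tvec'],c['K'],None)[0].reshape(-1,2)
E
python3 - <<'E'
from h import *
cv2.setNumThreads(1)
for n in ('side','top'):
    c=cap(n,n+'0'); R=cv2.Rodrigues(c['rvec'])[0]; print(n,-R.T@c['tvec'].ravel(),R[2],c['K'][0])
print(arm.read_state())
E
```

```text
side [ 1.31744762 -0.44745113  0.98390885] [-0.63891662  0.37357186 -0.6724802 ] [383.86738115   0.         256.76315825]
top [ 0.32633702 -0.02811715  1.41072784] [ 0.18451676  0.00564633 -0.98281315] [354.62479915   0.         257.69065166]
{'t': 0.1, 'qpos': array([-1.4100786 ,  0.47769948,  0.02232285,  1.55635645, -0.01153835,
        1.10928813, -0.08313287]), 'joint_vel': array([ 7.53361662e-04, -1.69722839e-03,  8.01515118e-04, -8.29064460e-04,
       -6.43113665e-04,  5.92192119e-04, -7.57551360e-05]), 'joint_torque': array([ 4.17740172e-03, -5.97764826e+01,  1.61299624e+00, -2.81955886e+01,
        1.26546176e-02,  4.94661726e-03,  3.40641947e-06]), 'ee_pos': array([0.17912561, 0.65026849, 0.24443292]), 'orientation': array([-4.20987508e-01, -3.11311143e+00,  2.54165382e-03]), 'ft_force': array([1.18399042, 0.18026145, 0.54022898]), 'ft_torque': array([0.03697487, 0.03389027, 0.03779609]), 'grip_force': 0.0, 'finger_gap': 0.08590465269477758}
```

View pics/side0.png

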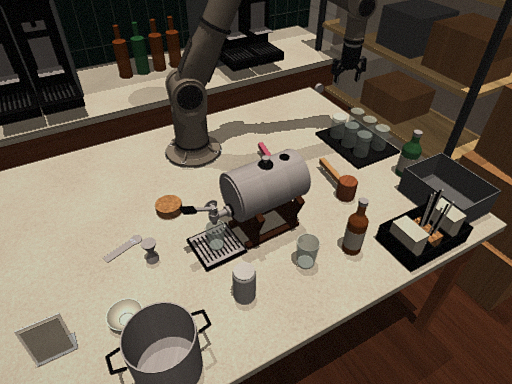

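View pics/top0.png

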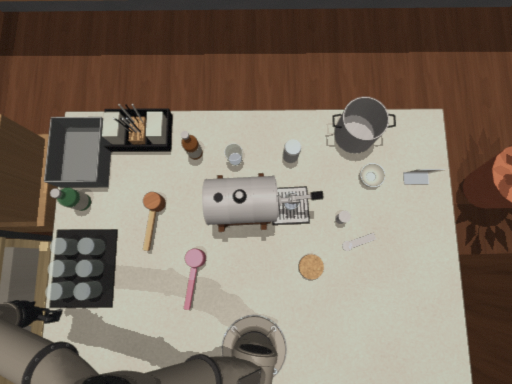

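The mallet candidates in the top view are the brown-headed one with a wooden handle at (152,202) and the pink look-alike at (194,258). The cork disc at (311,266) is not one. I choose the wooden one. On the cask there are two dark spots, at (218,198) and (240,197). The pin should be the one midway along the cask, so I'll check both in a crop.

```bash
python3 - <<'E'
from h import *
t=load('top0');s=load('side0')
a=cv2.resize(t['img'][165:260,130:330],None,fx=4,fy=4,interpolation=cv2.INTER_CUBIC)
b=cv2.resize(s['img'][140:225,180:360],None,fx=800/180,fy=800/180,interpolation=cv2.INTER_CUBIC)[:220]
cv2.imwrite('pics/crop1.png',np.vstack([a,b])[:600])
for n,c,u,v in [('mhead',t,152,202),('mhandle',t,149,240),('pinA',t,218,198),('pinB',t,240,197),('pad',t,317,196),('caskR',t,272,200),('caskL',t,208,200),('jig',t,343,217),('can',t,292,148),('tumb',t,235,155),('bottle',t,190,143),('dish',t,372,176),('opener',t,358,241),('glass',t,291,205),('pinkhd',t,194,258),('cork',t,311,266),('pinB_side',s,284,157),('pinA_side',s,266,164)]:
    print(n,w(c,u,v).round(3))
E
```

```text
mhead [0.546 0.382 0.082]
mhandle [0.404 0.397 0.047]
pinA [0.526 0.108 0.273]
pinB [0.524 0.035 0.296]
pad [ 0.54  -0.224  0.218]
caskR [ 0.519 -0.068  0.269]
caskL [0.52  0.141 0.268]
jig [ 0.484 -0.341  0.079]
can [ 0.742 -0.152  0.122]
tumb [0.752 0.073 0.004]
bottle [0.753 0.228 0.159]
dish [ 0.659 -0.485  0.004]
opener [ 0.398 -0.413  0.003]
glass [ 0.54  -0.152  0.021]
pinkhd [0.335 0.216 0.079]
cork [ 0.303 -0.221  0.037]
pinB_side [0.533 0.107 0.271]
pinA_side [0.543 0.036 0.278]
```

View pics/crop1.png

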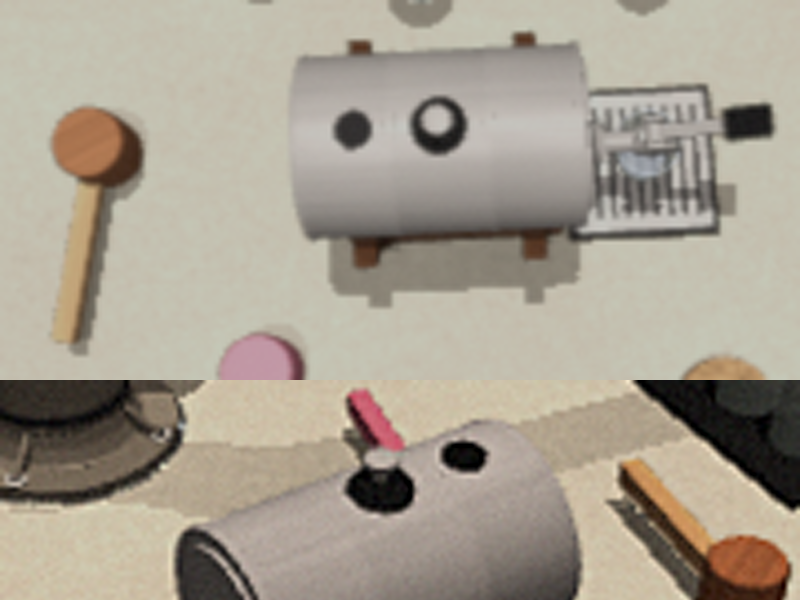

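The vent pin is the steel head in a black seat at about (239,195), z = 0.296. The plain bung at (218,198) is not it. The mallet head measures z = 0.082, as expected. Next I'll measure the mallet, pin and lever exactly.

```bash
python3 - <<'E'
from h import *
t=load('top0');s=load('side0')
def cloud(c):
    v,u=np.mgrid[0:384,0:512]; d=c['depth']; R=cv2.Rodrigues(c['rvec'])[0]
    P=np.stack([u,v,np.ones_like(u)],-1)@np.linalg.inv(c['K']).T*d[...,None]-c['tvec'].ravel()
    P=P@R; P[d==0]=np.nan; return P
T=cloud(t).reshape(-1,3)
def sel(x0,x1,y0,y1,z0,z1,n):
    m=(T[:,0]>x0)&(T[:,0]<x1)&(T[:,1]>y0)&(T[:,1]<y1)&(T[:,2]>z0)&(T[:,2]<z1); p=T[m]
    print(n,len(p),'mid',((p.max(0)+p.min(0))/2).round(4),'mean',p.mean(0).round(4),'ext',np.ptp(p,axis=0).round(3)); return p
sel(.45,.62,.32,.45,.07,.1,'head')
p=sel(.3,.5,.33,.47,.04,.065,'handle'); k=np.polyfit(p[:,0],p[:,1],1); print('handle dy/dx',k)
sel(.48,.56,0,.07,.287,.31,'pin')
sel(.49,.58,-.26,-.195,.195,.24,'pad')
c=sel(.4,.62,-.12,.17,.255,.275,'casktop')
xs=[];
for y in np.arange(-.06,.14,.02):
    q=c[abs(c[:,1]-y)<.01]; xs.append((y,(q[:,0].max()+q[:,0].min())/2))
print('axis x=',np.polyfit(*zip(*xs),1))
# by eye, fixed heights
for n,u,v,z in [('head',130+91/4,165+143/4,.08),('handle end',130+65/4,165+340/4,.053),('pin',239.2,195,.297),('pad',130+747/4,165+120/4,.216)]: print(n,onz(t,u,v,z).round(4))
print('side pin',onz(s,180+381/4.444,140+(455-380)/4.444,.297).round(4),'pad',onz(s,189,210,.216).round(4))
E
```

```text
head 263 mid [0.5522 0.3853 0.0796] mean [0.5524 0.3846 0.0801] ext [0.067 0.067 0.017]
handle 234 mid [0.4328 0.4002 0.05  ] mean [0.432  0.3992 0.0516] ext [0.134 0.036 0.02 ]
handle dy/dx [-0.11869856  0.45047513]
pin 47 mid [0.5327 0.0398 0.296 ] mean [0.5319 0.0394 0.2968] ext [0.023 0.023 0.011]
pad 113 mid [ 0.5435 -0.2178  0.2145] mean [ 0.5434 -0.2202  0.2155] ext [0.029 0.045 0.027]
casktop 1944 mid [0.5322 0.0389 0.265 ] mean [0.5302 0.0385 0.2654] ext [0.113 0.248 0.02 ]
axis x= [-0.04749895  0.53419698]
head [0.5506 0.3796 0.08  ]
handle end [0.3661 0.4033 0.053 ]
pin [0.5308 0.0374 0.297 ]
pad [ 0.5438 -0.2233  0.216 ]
side pin [0.5339 0.04   0.297 ] pad [ 0.5515 -0.2218  0.216 ]
```

Emit:
drive_tool:
  increments:
    - [[0.2,-0.16,0],0.1,1]
    - [[0.2,-0.16,0],0,1]
    - [[0.2,-0.16,0],0,1]
    - [[0.2,-0.16,0],0,1]
    - [[0.2,-0.16,-0.1],0,1]

```text
t: 0.72
ee_pos: [0.3809, 0.4904, 0.2263]
orientation: [0.175, 3.135, 0.004]
ft_force: [-0.1, 0.3, -0.5]
finger_gap: 0.0856
grip_force: 0.0
```

Emit:
drive_tool:
  increments:
    - [[0.19,-0.165,-0.1],0,1]
    - [[0.19,-0.165,-0.1],0,1]
    - [[0.19,-0.165,-0.1],0,1]
    - [[0,0,-0.1],0,1]
    - [[0,0,0],0,1]

```text
t: 1.35
ee_pos: [0.4924, 0.3905, 0.1434]
orientation: [-0.177, -3.134, 0.004]
ft_force: [-0.2, 1.1, 1.4]
finger_gap: 0.0856
grip_force: 0.0
```

Emit:
drive_tool:
  increments:
    - [[0.01,0.005,-0.18],0,1]
    - [[0,0,-0.18],0,1]
    - [[0,0,-0.12],0,1]
    - [[0,0,-0.06],0,1]
    - [[0,0,0],0,1]

```text
t: 1.98
ee_pos: [0.4947, 0.3934, 0.0373]
orientation: [-0.174, -3.136, 0.0]
ft_force: [-0.8, -0.4, -0.5]
finger_gap: 0.0854
grip_force: 0.0
```

Emit:
drive_tool:
  increments:
    - [[0,0,0],0,0]
    - [[0,0,0],0,0]
    - [[0,0,0],0,0]
    - [[0,0,0],0,0]
    - [[0,0,0],0,0]

```text
t: 2.6
ee_pos: [0.4955, 0.3932, 0.038]
orientation: [0.175, 3.136, 0.001]
ft_force: [-1.8, 0.6, 5.8]
finger_gap: 0.0211
grip_force: 60.7
```

Emit:
drive_tool:
  increments:
    - [[0,0,0.06],0,0]
    - [[0,0,0.15],0,0]
    - [[0,0,0.25],0,0]
    - [[0,0,0.25],0,0]
    - [[0,0,0.25],0,0]

```text
t: 3.22
ee_pos: [0.4946, 0.392, 0.2306]
orientation: [-0.176, -3.136, 0.002]
ft_force: [0.0, 0.2, -3.7]
finger_gap: 0.0212
grip_force: 59.5
```

Emit:
drive_tool:
  increments:
    - [[0,0,0.25],0,0]
    - [[0,0,0.25],0,0]
    - [[0,0,0.2],0,0]
    - [[0,0,0.05],0,0]
    - [[0,0,0],0,0]

```text
t: 3.85
ee_pos: [0.4949, 0.3924, 0.3783]
orientation: [-0.175, -3.136, 0.002]
ft_force: [0.1, 0.6, -4.2]
finger_gap: 0.021
grip_force: 59.7
```

```bash
python3 - <<'E'
from h import *
c=cap('side','s1'); g=arm.read_state(); print(g['ee_pos'],g['orientation'],px(c,g['ee_pos']))
u,v=px(c,g['ee_pos'])[0].astype(int); u0=max(u-80,0);v0=max(v-80,0)
cv2.imwrite('pics/s1c.png',cv2.resize(c['img'][v0:v0+150,u0:u0+200],None,fx=4,fy=4)); print(u0,v0)
E
```

```text
[0.49455649 0.39216497 0.37716054] [-0.17537105 -3.13437408  0.00379785] [[353.23253389  99.02093348]]
273 19
```

View pics/s1c.png

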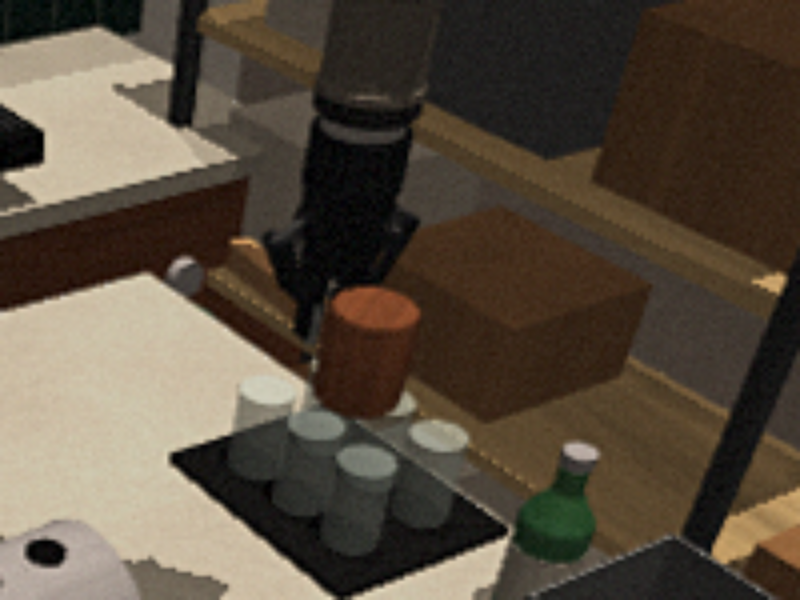

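The picture shows the mallet level in the gripper, with the head top at crop (374,307) and nothing near it. I'll carry it over the pin.

Emit:
drive_tool:
  increments:
    - [[-0.0375,-0.12,0],0,0]
    - [[0,-0.22,0],0,0]
    - [[0,-0.25,0],0,0]
    - [[0,-0.25,0],0,0]
    - [[0,-0.25,0],0,0]

```text
t: 4.53
ee_pos: [0.4866, 0.1726, 0.3768]
orientation: [-0.175, -3.133, 0.004]
ft_force: [0.5, -0.5, -3.3]
finger_gap: 0.0208
grip_force: 59.5
```

Emit:
drive_tool:
  increments:
    - [[0,-0.25,0],0,0]
    - [[0,-0.22,0],0,0]
    - [[0,-0.12,0],0,0]
    - [[0,-0.05,0],0,0]
    - [[0,0,0],0,0]

```text
t: 5.15
ee_pos: [0.4873, 0.0469, 0.3782]
orientation: [-0.176, -3.135, 0.001]
ft_force: [-0.4, 0.4, -3.9]
finger_gap: 0.021
grip_force: 59.6
```

```bash
python3 - <<'E'
from h import *
c=cap('side','s2'); g=arm.read_state(); print(g['ee_pos'],g['orientation'],g['ft_force'])
cv2.imwrite('pics/s2c.png',cv2.resize(c['img'][60:210,180:380],None,fx=4,fy=4))
t=cap('top','t2')
v,u=np.mgrid[0:384,0:512]
for n,c in (('side',c),('top',t)):
    P=np.array([w(c,a,b) for a,b in zip(u.ravel(),v.ravel()) if 60<b<300 and 180<a<380 and b%2==0])
    m=(P[:,2]>.39)&(P[:,2]<.45)&(P[:,0]>.515)&(P[:,0]<.60)&(abs(P[:,1]-.038)<.05); q=P[m]
    print(n,len(q), q.mean(0) if len(q) else '',(q.max(0)+q.min(0))/2 if len(q) else '')
E
```

```text
[0.48743717 0.04784063 0.37844585] [-1.73539737e-01 -3.13527859e+00  2.03050532e-04] [-0.23291537  0.72508549 -3.10040855]
side 244 [0.55685837 0.03228688 0.41163977] [0.54911369 0.03818653 0.40529562]
top 0
```

View pics/s2c.png

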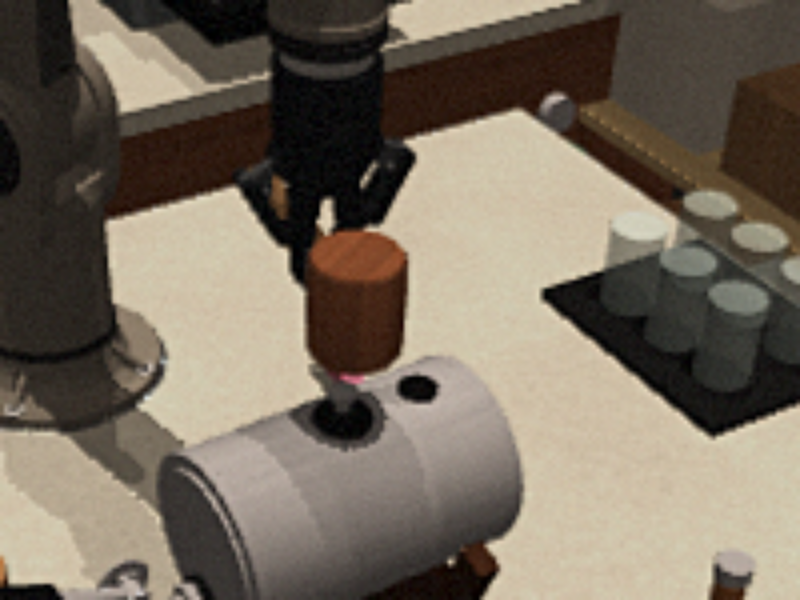

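The head sits squarely over the pin, with its face about 40 mm above it (crop 345,370 over 345,400). Now I'll knock it.

Emit:
drive_tool:
  increments:
    - [[0,0,-0.11],0,0]
    - [[0,0,-0.17],0,0]
    - [[0,0,0],0,0]
    - [[0,0,0],0,0]

```text
t: 5.75
ee_pos: [0.4879, 0.0474, 0.3238]
orientation: [-0.174, -3.137, 0.0]
ft_force: [0.9, 0.2, -3.5]
finger_gap: 0.0209
grip_force: 61.3
```

Emit:
drive_tool:
  increments:
    - [[0,0,-0.015],0,0]
    - [[0,0,-0.01],0,0]

```text
t: 6.0
ee_pos: [0.4881, 0.0471, 0.32]
orientation: [0.175, 3.136, 0.002]
ft_force: [-8.0, 0.0, 15.1]
finger_gap: 0.0211
grip_force: 64.0
```

Emit:
drive_tool:
  increments:
    - [[0,0,0.1],0,0]
    - [[0,0,0.2],0,0]
    - [[0,0.15,0.1],0,0]
    - [[0,0.25,0],0,0]
    - [[0,0.25,0],0,0]

```text
t: 6.62
ee_pos: [0.4878, 0.1779, 0.3989]
orientation: [0.177, 3.136, 0.001]
ft_force: [0.4, 0.2, -4.0]
finger_gap: 0.0213
grip_force: 61.3
```

```bash
python3 - <<'E'
from h import *
c=cap('side','s3'); print(arm.read_state()['ee_pos'])
u0,v0=px(c,[.532,.039,.285])[0].astype(int)
a=cv2.resize(c['img'][v0-40:v0+40,u0-50:u0+50],None,fx=5,fy=5)
m=cv2.resize(c['img'],(512,384))[40:240,:]
cv2.imwrite('pics/s3c.png',np.vstack([a,np.hstack([m,])[:, 6:506]]))
P=[w(c,u,v) for u in range(u0-8,u0+9) for v in range(v0-8,v0+9)]; P=np.array(P)
q=P[np.hypot(P[:,0]-.532,P[:,1]-.039)<.010]; print(len(q),q[:,2].max(),np.median(q[:,2]))
t=cap('top','t3'); P=np.array([w(t,u,v) for u in range(232,248) for v in range(187,205)])
q=P[np.hypot(P[:,0]-.532,P[:,1]-.039)<.008]; print(len(q),q[:,2].max(),np.median(q[:,2]))
E
```

```text
[0.48630292 0.18682017 0.39823743]
23 0.28564683377141836 0.28393457405265404
20 0.28750695014661826 0.2863996339179765
```

View pics/s3c.png

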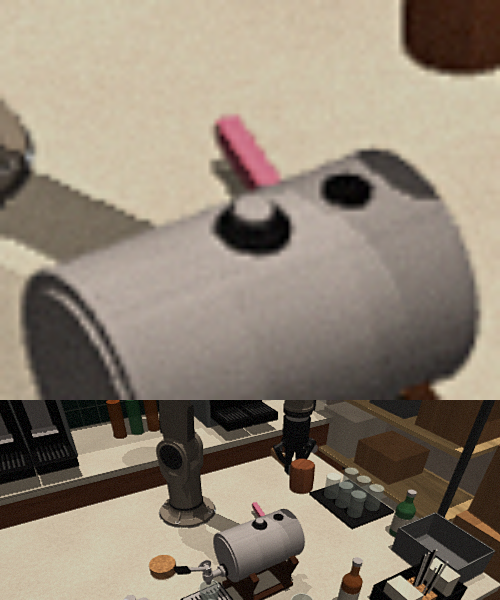

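The pin's head now rests on its seat (crop 255,212) and both cameras measure it at 0.285. I'll take the mallet back to where it stood.

Emit:
drive_tool:
  increments:
    - [[0,0.25,0],0,0]
    - [[0.04,0.25,0],0,0]
    - [[0,0.25,-0.1],0,0]
    - [[0,0.18,-0.2],0,0]
    - [[0,0.1,-0.25],0,0]

```text
t: 7.35
ee_pos: [0.4955, 0.3858, 0.2877]
orientation: [0.171, 3.136, 0.004]
ft_force: [0.2, 0.5, -4.4]
finger_gap: 0.0211
grip_force: 61.3
```

Emit:
drive_tool:
  increments:
    - [[0,0,-0.25],0,0]
    - [[0,0,-0.25],0,0]
    - [[0,0,-0.25],0,0]
    - [[0,0,-0.15],0,0]
    - [[0,0,0],0,0]

```text
t: 7.98
ee_pos: [0.4943, 0.3814, 0.1058]
orientation: [-0.175, -3.133, 0.006]
ft_force: [0.7, -0.0, -2.8]
finger_gap: 0.0209
grip_force: 61.1
```

Emit:
drive_tool:
  increments:
    - [[0,0.05,-0.15],0,0]
    - [[0,0,-0.1],0,0]
    - [[0,0,-0.05],0,0]
    - [[0,0,-0.015],0,0]
    - [[0,0,0],0,0]

```text
t: 8.6
ee_pos: [0.4962, 0.3928, 0.0459]
orientation: [0.176, 3.136, 0.001]
ft_force: [-0.0, -1.4, -2.8]
finger_gap: 0.0208
grip_force: 61.2
```

Emit:
drive_tool:
  increments:
    - [[0,0,-0.015],0,0]
    - [[0,0,-0.015],0,0]
    - [[0,0,0],0,0]

```text
t: 8.98
ee_pos: [0.4956, 0.3927, 0.0391]
orientation: [-0.175, -3.136, 0.0]
ft_force: [-0.0, -0.1, -3.7]
finger_gap: 0.0214
grip_force: 61.2
```

Emit:
drive_tool:
  increments:
    - [[0,0,-0.01],0,0]
    - [[0,0,0],0,0]

```text
t: 9.22
ee_pos: [0.4957, 0.3928, 0.0372]
orientation: [-0.175, -3.137, 0.0]
ft_force: [-0.3, 0.0, -3.2]
finger_gap: 0.021
grip_force: 61.2
```

Emit:
drive_tool:
  increments:
    - [[0,0,-0.01],0,0]
    - [[0,0,0],0,0]

```text
t: 9.48
ee_pos: [0.4959, 0.393, 0.0359]
orientation: [0.175, 3.136, 0.001]
ft_force: [-1.3, -1.1, 2.3]
finger_gap: 0.0211
grip_force: 62.1
```

Contact. I'll let go, rise and check.

Emit:
drive_tool:
  increments:
    - [[0,0,0],0,1]
    - [[0,0,0],0,1]
    - [[0,0,0],0,1]
    - [[0,0,0],0,1]
    - [[0,0,0],0,1]

```text
t: 10.1
ee_pos: [0.4958, 0.3928, 0.0353]
orientation: [0.175, 3.137, 0.0]
ft_force: [-0.4, 0.2, 0.3]
finger_gap: 0.0849
grip_force: 0.0
```

Emit:
drive_tool:
  increments:
    - [[0,0,0.08],0,1]
    - [[0,0,0.2],0,1]
    - [[0,0,0.3],0,1]
    - [[0,0,0.3],0,1]
    - [[0,0,0.3],0,1]

```text
t: 10.72
ee_pos: [0.4956, 0.3925, 0.2747]
orientation: [0.176, 3.136, 0.002]
ft_force: [-0.2, 0.5, -0.3]
finger_gap: 0.0859
grip_force: 0.0
```

```bash
python3 - <<'E'
from h import *
c=cap('side','s4'); print(arm.read_state()['ee_pos'])
cv2.imwrite('pics/s4c.png',cv2.resize(c['img'][100:260,160:400],None,fx=10/3,fy=10/3))
E
```

```text
[0.49871229 0.3949435  0.28403492]
```

View pics/s4c.png

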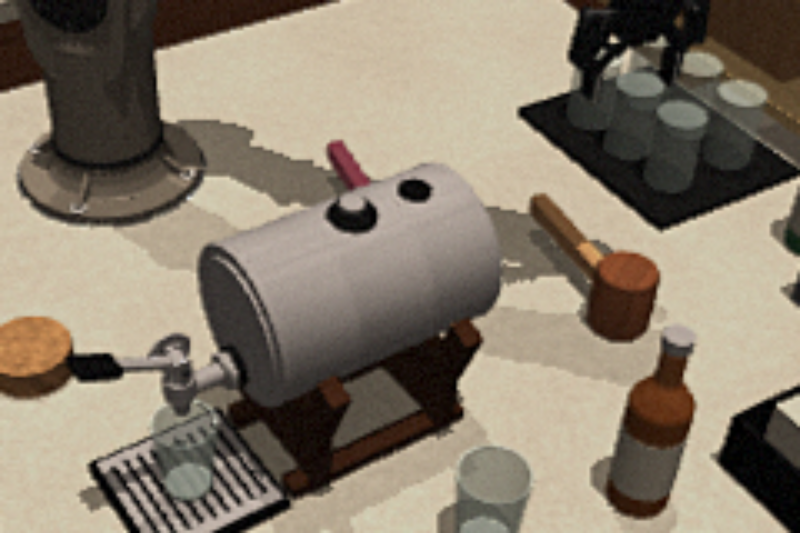

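The mallet stands free at crop (625,295), the pin is down at (352,208) and the glass is under the spout at (188,455). Now I'll shut the fingers and go over the cask to the paddle.

Emit:
drive_tool:
  increments:
    - [[0,-0.1,0.2],0,0]
    - [[0.04,-0.2,0.2],0,0]
    - [[0.04,-0.28,0],0,0]
    - [[0.04,-0.28,0],0,0]
    - [[0.04,-0.28,0],0,0]

```text
t: 11.4
ee_pos: [0.5277, 0.1628, 0.3524]
orientation: [0.175, 3.135, 0.002]
ft_force: [-0.0, 0.5, 0.1]
finger_gap: 0.0002
grip_force: 0.0
```

Emit:
drive_tool:
  increments:
    - [[0.04,-0.28,0],0,0]
    - [[0.04,-0.28,0],0,0]
    - [[0,-0.28,0],0,0]
    - [[0,-0.28,0],0,0]
    - [[0,-0.28,0],0,0]

```text
t: 12.02
ee_pos: [0.5433, -0.117, 0.3523]
orientation: [0.175, 3.135, 0.001]
ft_force: [0.9, -0.0, 0.0]
finger_gap: -0.0
grip_force: 0.0
```

Emit:
drive_tool:
  increments:
    - [[0,-0.28,0],0,0]
    - [[0,-0.2,0],0,0]
    - [[0,-0.1,0],0,0]
    - [[0,0,0],0,0]

```text
t: 12.52
ee_pos: [0.543, -0.233, 0.352]
orientation: [0.181, 3.136, -0.001]
ft_force: [-0.5, 1.1, -0.6]
finger_gap: -0.0002
grip_force: 0.0
```

Emit:
drive_tool:
  increments:
    - [[0.008,0.01,-0.12],0,0]
    - [[0,0,-0.18],0,0]
    - [[0,0,-0.12],0,0]
    - [[0,0,-0.06],0,0]
    - [[0,0,0],0,0]

```text
t: 13.15
ee_pos: [0.5454, -0.2282, 0.2552]
orientation: [-0.174, -3.136, -0.001]
ft_force: [0.8, 0.4, -0.3]
finger_gap: 0.0001
grip_force: 0.0
```

```bash
python3 - <<'E'
from h import *
c=cap('side','s5'); g=arm.read_state(); print(g['ee_pos'],g['ft_force'],px(c,g['ee_pos']))
cv2.imwrite('pics/s5c.png',cv2.resize(c['img'][140:270,130:290],None,fx=4.5,fy=4.5))
E
```

```text
[ 0.54582629 -0.22869151  0.25603698] [ 0.10372323 -0.62833702 -0.38525897] [[184.32437597 199.31193033]]
```

View pics/s5c.png

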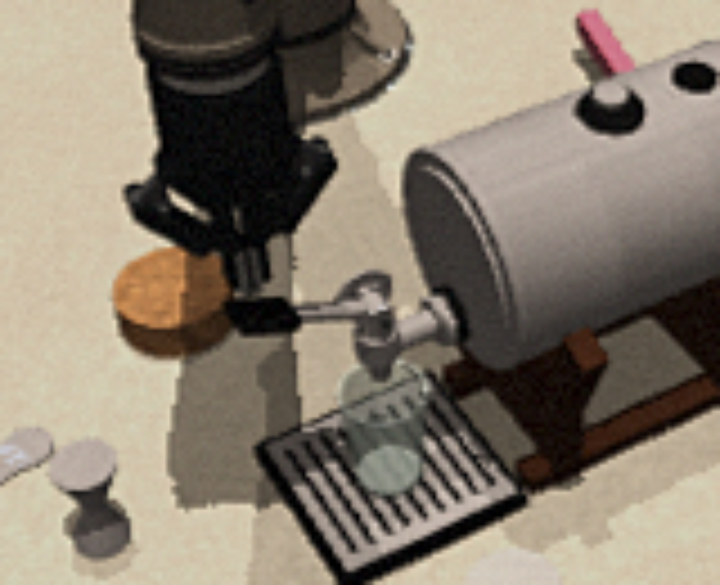

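The fingertips are just above the paddle (crop 250,285 over 262,315), with the cask, tap and jigger clear. Pressing down now.

Emit:
drive_tool:
  increments:
    - [[0,0,-0.06],0,0]
    - [[0,0,-0.06],0,0]
    - [[0,0,-0.05],0,0]
    - [[0,0,0],0,0]

```text
t: 13.7
ee_pos: [0.5452, -0.2293, 0.2207]
orientation: [-0.176, -3.136, 0.0]
ft_force: [-0.8, -0.5, 2.0]
finger_gap: -0.0001
grip_force: 1.2
```

Emit:
drive_tool:
  increments:
    - [[0,0,-0.06],0,0]
    - [[0,0,-0.06],0,0]
    - [[0,0,-0.05],0,0]
    - [[0,0,0],0,0]

```text
t: 14.2
ee_pos: [0.5459, -0.2308, 0.1876]
orientation: [0.177, 3.135, -0.003]
ft_force: [-1.1, -4.0, 7.5]
finger_gap: 0.0003
grip_force: 4.1
```

Emit:
drive_tool:
  increments:
    - [[0,0,-0.04],0,0]
    - [[0,0,-0.03],0,0]
    - [[0,0,0],0,0]

```text
t: 14.58
ee_pos: [0.5458, -0.2291, 0.1734]
orientation: [0.175, 3.136, 0.0]
ft_force: [0.7, -0.1, 5.7]
finger_gap: 0.0002
grip_force: 2.8
```

```bash
python3 - <<'E'
from h import *
c=cap('side','s6'); g=arm.read_state(); print(g['ee_pos'],g['ft_force'])
# pad visible points: angle from pivot by depth
P=np.array([w(c,u,v) for u in range(165,215) for v in range(195,235)])
I=np.array([c['img'][v,u].max() for u in range(165,215) for v in range(195,235)])
m=(abs(P[:,0]-.545)<.03)&(P[:,1]<-.19)&(P[:,1]>-.27)&(P[:,2]>.11)&(P[:,2]<.19)
q=P[m]
for y in np.arange(-.26,-.19,.01):
    r=q[abs(q[:,1]-y)<.005]; print(round(y,3),len(r),r[:,2].min().round(4) if len(r) else '',np.median(r[:,2]).round(4) if len(r) else '',r[:,2].max().round(4) if len(r) else '')
E
```

```text
[ 0.54579736 -0.22906823  0.17359051] [-0.63734932 -0.61908031  5.39490963]
-0.26 0   
-0.25 9 0.1465 0.1506 0.1857
-0.24 53 0.1449 0.1593 0.1895
-0.23 35 0.1484 0.1685 0.188
-0.22 27 0.1515 0.1627 0.1883
-0.21 23 0.1537 0.1626 0.1659
-0.2 16 0.1557 0.1632 0.1661
-0.19 8 0.1617 0.1657 0.1681
```

Emit:
drive_tool:
  increments:
    - [[0,0,-0.012],0,0]
    - [[0,0,0],0,0]

```text
t: 14.88
ee_pos: [0.5458, -0.2287, 0.1713]
orientation: [0.175, 3.136, 0.001]
ft_force: [0.1, 0.6, 7.4]
finger_gap: -0.0
grip_force: 3.3
```

Emit:
drive_tool:
  increments:
    - [[0,0,-0.01],0,0]
    - [[0,0,0],0,0]

```text
t: 15.12
ee_pos: [0.5458, -0.2282, 0.1695]
orientation: [0.174, 3.136, 0.002]
ft_force: [-0.9, 2.2, 8.3]
finger_gap: 0.0002
grip_force: 3.9
```

Emit:
drive_tool:
  increments:
    - [[0,0,-0.01],0,0]
    - [[0,0,0],0,0]

```text
t: 15.38
ee_pos: [0.5459, -0.2281, 0.1677]
orientation: [0.174, 3.136, 0.003]
ft_force: [-2.4, 2.7, 10.1]
finger_gap: 0.0002
grip_force: 4.5
```

```bash
python3 - <<'E'
from h import *
c=cap('side','s7'); g=arm.read_state(); print(g['ee_pos'],g['ft_force'])
cv2.imwrite('pics/s7c.png',cv2.resize(c['img'][130:290,120:320],None,fx=3.7,fy=3.7))
# predicted far-end/near-side points of paddle top centre for angle
piv=np.array([.541,-.146,.178]); d=np.array([.0475,-1,0])/np.hypot(1,.0475)
for a in (.25,.5,.75,.8):
    th=.4685-a   # top-centre elevation when shut: asin(38/84)
    print(a,(piv+.084*np.cos(th)*d+[0,0,.084*np.sin(th)]).round(4),((px(c,piv+.084*np.cos(th)*d+[0,0,.084*np.sin(th)])[0]-[120,130])*3.7).round())
E
```

```text
[ 0.54593372 -0.22804897  0.16777614] [-1.47339048  1.61158661 10.94252933]
0.25 [ 0.5449 -0.2279  0.1962] [248. 312.]
0.5 [ 0.545  -0.2299  0.1754] [248. 331.]
0.75 [ 0.5448 -0.2266  0.1547] [255. 348.]
0.8 [ 0.5448 -0.2253  0.1507] [257. 351.]
```

View pics/s7c.png

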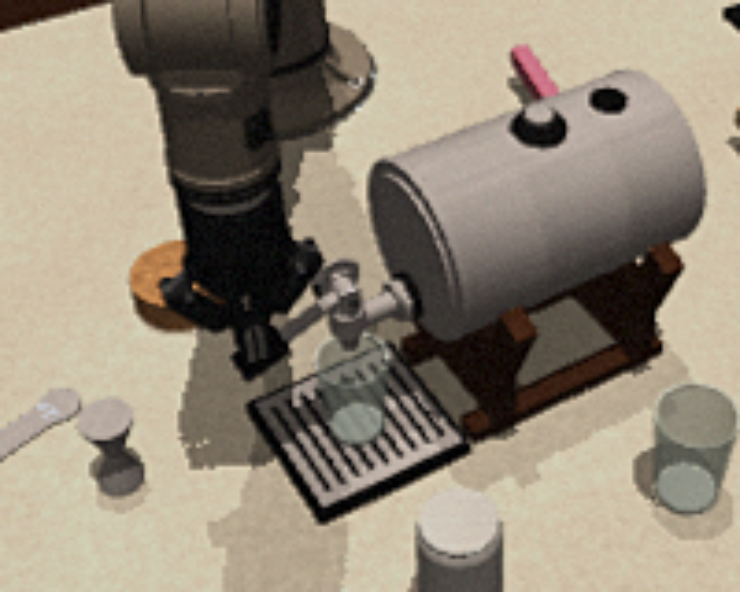

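Emit:
drive_tool:
  increments:
    - [[0,0,-0.012],0,0]
    - [[0,0,0],0,0]
    - [[0,0,0],0,0]

```text
t: 15.8
ee_pos: [0.5463, -0.2284, 0.1657]
orientation: [0.174, 3.135, 0.002]
ft_force: [-0.4, 2.8, 11.6]
finger_gap: 0.0002
grip_force: 5.0
```

```bash
python3 - <<'E'
from h import *
c=cap('side','s8'); g=arm.read_state(); print(g['ee_pos'],g['ft_force'])
a=load('s0' if 0 else 'side0')
# did anything else change? compare with the start image away from arm
d=cv2.absdiff(cv2.GaussianBlur(a['img'],(5,5),0),cv2.GaussianBlur(c['img'],(5,5),0)).max(2)
n,l,st,ce=cv2.connectedComponentsWithStats((d>35).astype('uint8'))
for s in st[1:]:
    if s[4]>15: print(s)
p,q=a['img'][205:262,185:255],c['img'][205:262,185:255]
cv2.imwrite('pics/s8c.png',cv2.resize(np.hstack([p,q]),None,fx=5.5,fy=5.5,interpolation=cv2.INTER_CUBIC))
E
```

```text
[ 0.54625974 -0.22840068  0.1657379 ] [-1.31139563  1.22947075 11.32930824]
[ 150    0   62  258 7672]
[204   0  32  28 437]
[330   0   9   5  31]
[343   0   5  10  20]
[358   0  17  18 244]
[192  27  13  26 191]
[345  28  19  10  96]
[333  38  34  44 829]
[154  55  16  45 320]
[198  55  18  31 345]
[189  78   9   4  23]
[ 208  114  129   30 1553]
[193 122   2  21  36]
[261 159   9   5  40]
[195 242  11   9  48]
```

View pics/s8c.png

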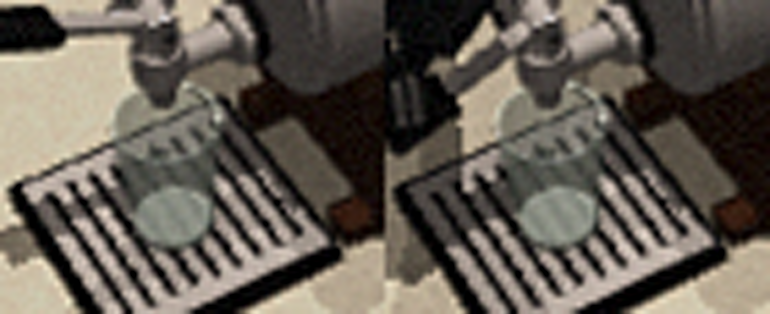

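```bash
python3 - <<'E'
from h import *
c=load('s8'); R=cv2.Rodrigues(c['rvec'])[0]; o=-R.T@c['tvec'].ravel()
d=np.array([.0475,-1,0])/np.hypot(1,.0475); n=np.cross(d,[0,0,1]); p0=np.array([.541,-.146,.178])
def pl(u,v):
    r=R.T@np.linalg.inv(c['K'])@[u,v,1]; P=o+r*((p0-o)@n)/(r@n); return (P-p0)@d,P[2]
for nm,pts in (('shut',[(62,22),(130,16)]),('now',[(65,85),(140,35)])):
    a,b=[pl(185+u/5.5,205+v/5.5) for u,v in pts]
    print(nm,np.round(a,3),np.round(b,3),'elev',np.arctan2(a[1]-b[1],a[0]-b[0]))
E
```

```text
shut [0.052 0.201] [0.013 0.186] elev 0.38295439985103236
now [0.055 0.155] [0.008 0.169] elev -0.2835156340012637
```

By eye the lever angle is about 0.67 ± 0.06, which may be just short of the notch. I'll press on in small steps until the force shows a drop or the stop.

Emit:
drive_tool:
  increments:
    - [[0,0,-0.01],0,0]
    - [[0,0,0],0,0]

```text
t: 16.1
ee_pos: [0.5464, -0.2284, 0.1645]
orientation: [0.174, 3.135, 0.003]
ft_force: [-2.7, 2.8, 18.0]
finger_gap: 0.0004
grip_force: 7.4
```

Emit:
drive_tool:
  increments:
    - [[0,0,-0.01],0,0]
    - [[0,0,0],0,0]

```text
t: 16.35
ee_pos: [0.5465, -0.2283, 0.164]
orientation: [0.174, 3.134, 0.004]
ft_force: [-6.8, 5.4, 29.1]
finger_gap: -0.0005
grip_force: 12.5
```

Emit:
drive_tool:
  increments:
    - [[0,0,-0.01],0,0]
    - [[0,0,0],0,0]

```text
t: 16.6
ee_pos: [0.5467, -0.2282, 0.1635]
orientation: [0.174, 3.134, 0.005]
ft_force: [-11.6, 7.2, 41.7]
finger_gap: 0.0003
grip_force: 17.6
```

The force rises steeply, so this is the stop at 0.80. The well before it was therefore the third notch. I'll ease back to the notch, at about 10 N.

Emit:
drive_tool:
  increments:
    - [[0,0,0.02],0,0]
    - [[0,0,0.014],0,0]
    - [[0,0,0],0,0]

```text
t: 16.98
ee_pos: [0.5463, -0.229, 0.1669]
orientation: [0.175, 3.134, 0.001]
ft_force: [-0.5, 1.1, 10.7]
finger_gap: -0.0002
grip_force: 4.8
```

```bash
python3 -c "
from cell import arm
print(arm.read_state()['ft_force']); print(arm.finish_job())"
```

```text
[-0.47783955  1.12563461 10.66500444]
the job is handed in; nothing more can be done
None
```

I handed the job in with the vent pin down, the mallet standing free on the counter and the tap lever held at its third notch (about 10.7 N), the glass still under the spout. One doubt: while finding the lever's stop, the wrist force reached about 44 N for a moment. That was through the fingertips, not the gripper body, so the 40 N limit should not apply, but no verdict came back.

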